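# Work the wedge out from under the flatbread press

## Task

The heavy top panel of the wooden flatbread press is propped ajar on a wooden wedge. Without lifting the panel, work the wedge straight back out in small tugs of 2 to 3 cm, keeping still for about half a second after each tug, until the panel has come down shut on its base. Then lay the wedge flat on the chopping board, let go of it, and leave the spice jar and the flat tin where they stand.

Things in the scene. Friction and masses are not known exactly. Their poses are not given: they have to be found in the camera images.
- press: The fixed base of the flatbread press, a dark wooden slab 250 (x) x 200 (y) x 25 mm high on the worktop. Origin at the centre of its underside; its +x axis points to the hinge side, its -x axis to the open side, which is the way the wedge comes out. Its upper face lies at z = 25 mm. The base sticks out 30 mm in front of the closed panel on the open side. It cannot move.
- panel (a joint): Hinge of the press's heavy top panel (dark wood, 200 x 200 x 22 mm, 0.8 to 1.7 kg, hinge on its lower edge at x = +105 mm, z = +25 mm of the press). 0 = shut flat on the base, grows as the free edge rises (rad, about 0.15 to 0.18 while propped). It falls by its own weight: nothing but the wedge holds it.
- panel_edge (a point): Middle of the lower free edge of the top panel, which rests on the wedge's slope, about 32 mm above the base at the start.
- wedge: Plain light wooden wedge, 180 mm long (x), 40 mm wide (y), 150 g. Origin at the middle of its underside; +x points to the thin tip. The top slopes from 4 mm thick at the tip (x = +90 mm) up to 38 mm at x = -20 mm; from there to x = -90 mm it is a straight block 38 mm high, the grip. Starts flat on the press base, turned up to 0.1 rad from the press.
- chopping_board: Light wooden chopping board 230 (x) x 330 (y) x 22 mm high, loose, 1.1 kg. Origin at the centre of its underside; its upper face lies at z = 22 mm.
- spice_jar: Small round spice jar, 46 mm across, 98 mm high, standing loose; origin at the centre of its foot. Not to be moved.
- flat_tin: Flat round food tin, 86 mm across, 40 mm high, loose; origin at the centre of its foot. Not to be moved.
- wedge_tip (a point): Middle of the lower edge of the wedge's tip, 84 to 100 mm under the panel from its free edge at the start. The panel sinks as the wedge is pulled along its -x axis (about 2 to 10 N) and is shut once the tip is out.
- wedge_grip (a point): Middle of the wedge's grip block (40 mm wide), 19 mm above its underside and 60 mm from its origin towards the thick end; it stands clear in front of the press.

How it is judged (in metres and radians):
On the way, in this order (a step that is already met when the one before it is completed fails the run):
1. a first tug: the wedge has come 10 to 40 mm and is held still, the panel still resting on it (distance of wedge from where it was at the start of the episode between 0.01 and 0.04 m and linear speed of wedge below 0.01 m/s and value of joint panel above 0.03 rad), for 0.2 s.
2. a further tug: the wedge has come 40 to 75 mm from its start and is held still, the panel still resting on it (distance of wedge from where it was at the start of the episode between 0.04 and 0.075 m and linear speed of wedge below 0.01 m/s and value of joint panel above 0.015 rad), for 0.2 s.
3. the wedge is out and the panel is shut (value of joint panel below 0.01 rad), for 0.2 s.
At the end, for the whole second after the job is handed in: The top panel is shut (hinge under 0.01 rad); the wedge lies at rest on the chopping board, its middle over the board (within 110 mm along the board's x and 160 mm along its y of the board's centre), its length level to within about 0.4 rad, released (value of joint panel below 0.01 rad and x of wedge in the frame of chopping_board between -0.11 and 0.11 m and y of wedge in the frame of chopping_board between -0.16 and 0.16 m and z of wedge in the frame of chopping_board between 0.015 and 0.07 m and angle between wedge's own x axis and vertical between 1.17 and 1.97 rad and contact force between wedge and chopping_board above 0.3 N and linear speed of wedge below 0.02 m/s); the robot touches nothing.
It fails at once if the panel is lifted (hinge over 0.25 rad) (value of joint panel above 0.25 rad).
It fails at once if the spice jar or flat tin is shifted by more than 30 mm (distance of any of spice_jar, flat_tin from where it was at the start of the episode above 0.03 m).
It also fails if it takes over 51 s, if anything falls off the work surface, if the arm or the gripper's body presses on something with over 40 N, if the wrist force passes 120 N, or if a joint passes its speed limit or range.

## Robot

A 6-joint arm with a two-finger parallel gripper is mounted at the origin on a cart in front of the work surface, level with it; the furniture and walls round the work are solid. World frame = base frame: x ahead of the robot, y to its left, z up, the work surface at z = 0. Lengths are in m, angles in degrees, forces in N, time in s.
With the tool pointing down it reaches from about 0.4 to 0.925 m from the base axis. Payload 3.4 kg.
Tool frame: the origin (TCP) lies at the centre of the arm's flange, where the gripper is bolted on; the fingertips stand 173 mm ahead of it and the grasp point (between the pads) lies 155 mm ahead of it; z points along the fingers, y is the direction in which the jaws open and shut (so a half turn about z gives the same grasp; the last joint's range is limited). The gripper opens to 85 mm and grips with 20 to 120 N. Pads are 22 mm wide; open, the fingers measure 114 mm over their backs; the gripper's body (76 mm by 85 mm) begins 54 mm behind the grasp point. The pads swing forward as they close: fully open they stand 13 mm farther back than shut.
Start: joints at [62.882, 17.578, 86.31, -0, 76.112, -4.211], TCP at [0.224, 0.53, 0.405] pointing down, gripper open.
Joint ranges: [-179.03, 179.03], [-60, 130.46], [8.19, 133.38], [-81.62, 261.62], [5.75, 156.47], [-153.77, 153.77]. Speed limits (degrees/s): [147.25, 147.25, 180, 180, 180, 180].

## Interface

Orientations are given as a 3x3 rotation matrix whose columns are the frame's x, y, z axes.
In Python, from bench import status, vision, workorder gives the robot as it stands.
- The arm moves only by the tool send_rows, never from a script. Its argument "steps" is a list of rows, each a list of 3 entries, a list of its own where there are three numbers: the closure, from -1 (fully open) to 1 (shut), then the shift along the tool's x, y, z in mm, then the turn, a rotation vector about the tool's x, y, z in degrees. A call has 1 to 8 rows; each row is the pose to reach, as a shift and turn from the pose measured when the call began, along the tool's axes at that moment; what a row does not reach only later rows make up. A row lasts 1/12 s, in which the tool goes at most 41.7 mm and 7.16 degrees, less where a joint would pass 70% of its speed; a pose out of reach is approached as far as the arm can. A call with a gripper value outside its range is refused whole. The fingers move at their own pace and stop on an object; "force" is the grip in N (left out, the last holds). Time passes only in rows, so rows that repeat a pose let the fingers close. It gives the time, the measured TCP pose, the force and the opening at its end, in the units of the state.
- status.get_obs(): the state, without advancing time (a new reading comes with each control period).
- vision.snapshot(name): name is "scene" or "side" or "wrist"; returns the picture (384x512x3 uint8, blue, green, red); there is no depth.
- vision.camera_params(name): a dict with "fx", "fy", "cx", "cy" (pixels), "position" and "rotation" of the camera in the world. Camera axes: x right, y up, looking along -z (the intrinsics and any distortion apply to the point x, -y, -z); pixel columns grow to the right and rows downward; lengths in m; the calibration is good to about 2 mm. The wrist camera is an equidistant fisheye: a pixel r from the principal point sees the ray r / f radians off the axis. A picture is of the moment at which its call begins: read the wrist's pose just before it. camera_params takes no time and is no camera call; for the wrist camera it gives the pose at the moment of the call.
- workorder.close_job(): hands the job in, once; it reports no verdict.
The state is a dict: "time": time; "joint_positions": joint angles; "dq": joint speeds; "joint_torque": joint torques, N m; "tcp_pos": TCP position; "tcp_rot": TCP orientation; "contact_force": force on the tool from outside, world axes, zero at the start; "wrist_torque": the same for the moment, N m; "width": finger opening in m.
Only numpy, scipy, OpenCV 4.12 (cv2) and the standard library are available. Lean on these libraries where they do the work, as an engineer would, in place of code of your own. Each camera call takes 0.05 s, during which the arm holds its last target.

## Working session

There is one attempt and no reset: what is moved stays moved. The work goes in short steps, Python scripts to look and compute and a tool call to move; the robot and the scene stay as the last step left them, time stands still between calls to the robot, and variables do not carry over. Pictures are saved under pics/ and viewed, and the job is handed in when it is done.

Besides the shell and the picture viewer there is one more tool, called as name([rows], argument=value, ...), one row to a line, values as JSON. send_rows: Moves the arm, as the interface text tells. Its arguments: {"type":"object","properties":{"steps":{"type":"array","items":{"type":"array"}},"force":{"type":"number"}},"required":["steps"]}

```bash
ls; mkdir -p pics; python3 - <<'E'
from bench import status, vision
import cv2
print(status.get_obs())
for n in ["scene","side","wrist"]:
    p=vision.camera_params(n); print(n,p)
    cv2.imwrite(f"pics/{n}0.png",vision.snapshot(n))
E
```

```text
pics
{'time': 0.0, 'joint_positions': array([ 6.28819447e+01,  1.76219212e+01,  8.63841072e+01,  1.50750350e-04,
        7.61133673e+01, -4.21174511e+00]), 'dq': array([-0.01520408, -0.00426226, -0.02919107, -0.11329383,  0.00065443,
       -0.09995885]), 'joint_torque': array([ 2.10255959e-03, -4.57547700e+01, -2.51920527e+01, -1.63122259e-04,
        1.29656334e-02,  1.34214483e-05]), 'tcp_pos': array([0.2236682 , 0.52932696, 0.40378266]), 'tcp_rot': array([[-9.21142224e-01,  3.89224996e-01, -9.52143303e-04],
       [ 3.89226129e-01,  9.21140372e-01, -1.85360277e-03],
       [ 1.55589107e-04, -2.07803082e-03, -9.99997829e-01]]), 'contact_force': array([-0.33053872, -0.32146772, -0.52694915]), 'wrist_torque': array([ 0.00052205,  0.05473754, -0.00510285]), 'width': 0.08555631945632088}
scene {'fx': 400.6708971361738, 'fy': 400.6708971361738, 'cx': 254.43729274574312, 'cy': 192.12155704176828, 'position': array([-0.27484778, -0.71502175,  0.93226469]), 'rotation': array([[ 0.69190239,  0.44604896, -0.56772476],
       [-0.72174638,  0.44778498, -0.52779805],
       [ 0.01879484,  0.77493802,  0.63175772]])}
side {'fx': 347.564273774253, 'fy': 347.564273774253, 'cx': 256.9028359008428, 'cy': 184.7260018131046, 'position': array([ 0.39019258, -0.88494303,  0.50893224]), 'rotation': array([[ 0.99465703,  0.02404794, -0.10039468],
       [-0.10071937,  0.43941768, -0.89261846],
       [ 0.02264956,  0.89796091,  0.43949198]])}
wrist {'fx': 297.3186396354542, 'fy': 297.3186396354542, 'cx': 255.77291392144875, 'cy': 188.97395130554915, 'position': array([0.16192711, 0.55481612, 0.37285728]), 'rotation': array([[ 0.38914708, -0.88841913, -0.24346664],
       [ 0.92117178,  0.37454291,  0.10564168],
       [-0.00266538, -0.26538475,  0.96413891]])}
```

View pics/scene0.png

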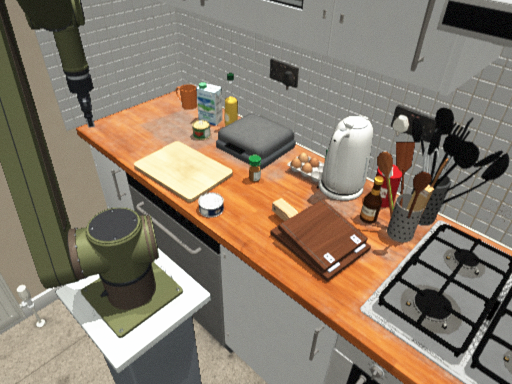

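View pics/side0.png

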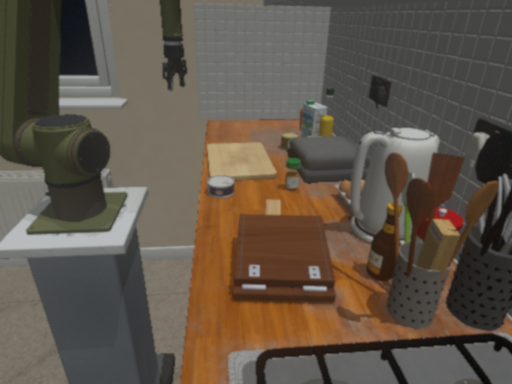

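View pics/wrist0.png

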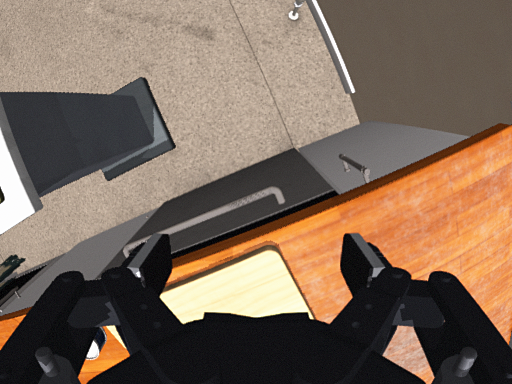

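```bash
cat > h.py <<'E'
import numpy as np, cv2
from bench import status, vision
def ray(P,u,v,fish=False):
    a=(u-P["cx"])/P["fx"]; b=(v-P["cy"])/P["fy"]
    if fish:
        r=np.hypot(a,b); s=np.sin(r)/r if r>1e-9 else 1
        d=np.array([a*s,-b*s,-np.cos(r)])
    else: d=np.array([a,-b,-1.])
    return np.array(P["rotation"])@(d/np.linalg.norm(d))
def onz(P,u,v,z,fish=False):
    d=ray(P,u,v,fish); p=np.array(P["position"]); return p+d*(z-p[2])/d[2]
def proj(P,X):
    c=np.array(P["rotation"]).T@(np.array(X)-P["position"])
    return P["cx"]+P["fx"]*c[0]/-c[2], P["cy"]-P["fy"]*c[1]/-c[2]
E
python3 - <<'E'
import cv2,numpy as np
a=cv2.imread("pics/scene0.png")[130:290,130:380]; cv2.imwrite("pics/sc_z.png",cv2.resize(a,None,fx=3.2,fy=3.2,interpolation=cv2.INTER_CUBIC))
a=cv2.imread("pics/side0.png")[130:310,190:360]; cv2.imwrite("pics/sd_z.png",cv2.resize(a,None,fx=3.2,fy=3.2,interpolation=cv2.INTER_CUBIC))
from h import *
P=vision.camera_params("scene");Q=vision.camera_params("side")
for n,u,v,z in [("bd",135,168,.022),("bd",173,143,.022),("bd",232,179,.022),("bd",187,198,.022),("jar",254,181,0),("tin",210,213,0)]: print(n,onz(P,u,v,z).round(3))
E
```

```text
bd [0.324 0.471 0.022]
bd [0.536 0.513 0.022]
bd [0.54  0.158 0.022]
bd [0.352 0.19  0.022]
jar [ 0.61   0.111 -0.   ]
tin [ 0.372  0.093 -0.   ]
```

View pics/sc_z.png

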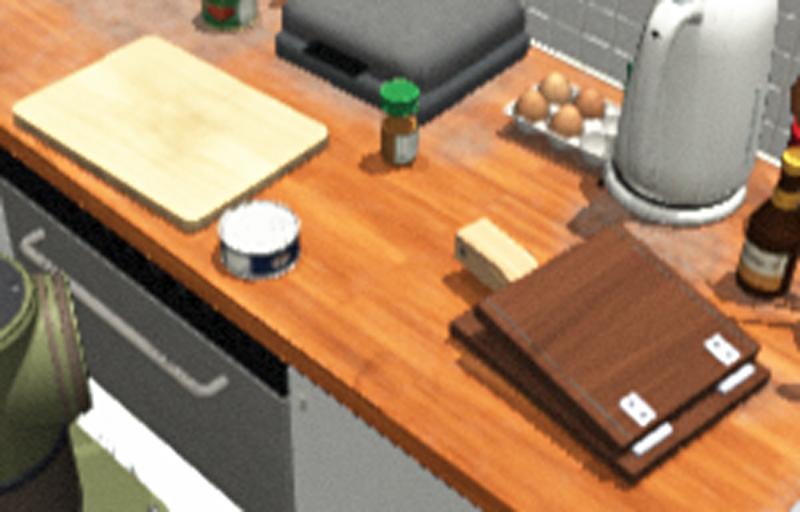

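View pics/sd_z.png

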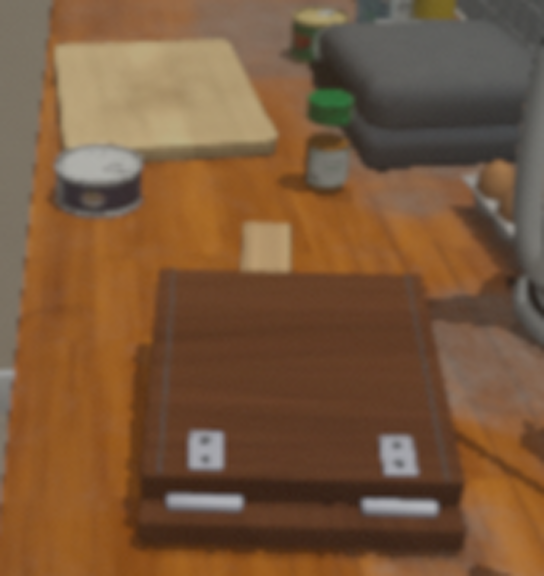

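```bash
python3 - <<'E'
from h import *
P=vision.camera_params("scene");Q=vision.camera_params("side")
sc=lambda u,v:(130+u/3.2,130+v/3.2); sd=lambda u,v:(190+u/3.2,130+v/3.2)
for u,v in [(456,238),(484,220),(540,258),(508,290)]: print("w sc",onz(P,*sc(u,v),.063).round(3))
for u,v in [(245,222),(292,224),(241,270),(291,272)]: print("w sd",onz(Q,*sd(u,v),.063).round(3))
for u,v in [(450,328),(632,480),(768,380)]: print("base sc",onz(P,*sc(u,v),.02).round(3))
for u,v in [(142,548),(462,546),]: print("base sd",onz(Q,*sd(u,v),.0).round(3))
for u,v in [(56,44),(230,40),(275,150),(66,158)]: print("bd sd",onz(Q,*sd(u,v),.022).round(3))
print("jar",onz(Q,*sd(327,186),0),"tin",onz(Q,*sd(100,212),0))
E
```

```text
w sc [ 0.502 -0.076  0.063]
w sc [ 0.545 -0.077  0.063]
w sc [ 0.54  -0.157  0.063]
w sc [ 0.48  -0.164  0.063]
w sd [ 0.509 -0.07   0.063]
w sd [ 0.548 -0.076  0.063]
w sd [ 0.496 -0.147  0.063]
w sd [ 0.535 -0.153  0.063]
base sc [ 0.434 -0.132  0.02 ]
base sc [ 0.406 -0.375  0.02 ]
base sc [ 0.598 -0.397  0.02 ]
base sd [ 0.409 -0.369  0.   ]
base sd [ 0.608 -0.383  0.   ]
bd sd [0.335 0.501 0.022]
bd sd [0.564 0.508 0.022]
bd sd [0.571 0.16  0.022]
bd sd [0.354 0.152 0.022]
jar [0.61972393 0.11711373 0.        ] tin [0.38756616 0.07378582 0.        ]
```

```bash
cat >> h.py <<'E'
from scipy.spatial.transform import Rotation as Ro
def target(yaw):  # yaw: world angle (deg) of tool y axis, pointing down
    y=np.array([np.cos(np.radians(yaw)),np.sin(np.radians(yaw)),0]); z=np.array([0,0,-1.])
    return np.c_[np.cross(y,z),y,z]
def delta(g,yaw,off=.155):
    """shift (mm) and turn for grasp point g in world"""
    o=status.get_obs(); R=Ro.from_matrix(o["tcp_rot"]).as_matrix(); T=target(yaw)
    tcp=np.array(g)-T[:,2]*off
    print("t",round(o["time"],2),"shift",(R.T@(tcp-o["tcp_pos"])*1000).round(1),"turn",np.degrees(Ro.from_matrix(R.T@T).as_rotvec()).round(2))
E
python3 -c "
from h import *
delta([.52,-.09,.2],-7.5)"
```

```text
t 0.15 shift [-514.  -455.2   49.7] turn [-8.000e-02  6.000e-02  7.459e+01]
```

send_rows([
  [-1,[-514,-455,50],[0,0,74.6]],
  [-1,[-514,-455,50],[0,0,74.6]],
  [-1,[-514,-455,50],[0,0,74.6]],
  [-1,[-514,-455,50],[0,0,74.6]],
  [-1,[-514,-455,50],[0,0,74.6]],
  [-1,[-514,-455,50],[0,0,74.6]],
  [-1,[-514,-455,50],[0,0,74.6]],
  [-1,[-514,-455,50],[0,0,74.6]],
])

```text
time: 0.82
tcp_pos: [0.3674, 0.2278, 0.3803]
tcp_rot: [[-0.165, 0.986, -0.0], [0.986, 0.165, -0.001], [-0.001, -0.001, -1.0]]
contact_force: [0.8, 0.9, 0.5]
width: 0.0854
```

```bash
python3 -c "
from h import *
delta([.52,-.09,.2],-7.5)"
```

```text
t 0.82 shift [-338.6   98.2   25.6] turn [-0.02  0.07 16.97]
```

send_rows([
  [-1,[-339,98,26],[0,0,17]],
  [-1,[-339,98,26],[0,0,17]],
  [-1,[-339,98,26],[0,0,17]],
  [-1,[-339,98,26],[0,0,17]],
  [-1,[-339,98,26],[0,0,17]],
  [-1,[-339,98,26],[0,0,17]],
  [-1,[-339,98,26],[0,0,17]],
  [-1,[-339,98,26],[0,0,17]],
])

```text
time: 1.48
tcp_pos: [0.5106, -0.0725, 0.356]
tcp_rot: [[0.131, 0.991, -0.0], [0.991, -0.131, -0.001], [-0.001, -0.0, -1.0]]
contact_force: [0.6, 1.8, 0.4]
width: 0.085
```

send_rows([
  [-1,[0,0,0],[0,0,0]],
  [-1,[0,0,0],[0,0,0]],
  [-1,[0,0,0],[0,0,0]],
])

```text
time: 1.73
tcp_pos: [0.5101, -0.0726, 0.3554]
tcp_rot: [[0.133, 0.991, -0.002], [0.991, -0.133, 0.0], [-0.0, -0.002, -1.0]]
contact_force: [0.6, 0.0, -0.7]
width: 0.0854
```

```bash
python3 -c "
from h import *
import pickle
delta([.52,-.09,.2],-7.5)
P=vision.camera_params('wrist');im=vision.snapshot('wrist');pickle.dump(P,open('w1.pkl','wb'))
cv2.imwrite('pics/w1.png',im);cv2.imwrite('pics/w1z.png',cv2.resize(im,(800,600),interpolation=cv2.INTER_CUBIC))"
```

```text
t 1.73 shift [-15.9  12.1   0.4] turn [-0.14  0.01 -0.14]
```

View pics/w1z.png

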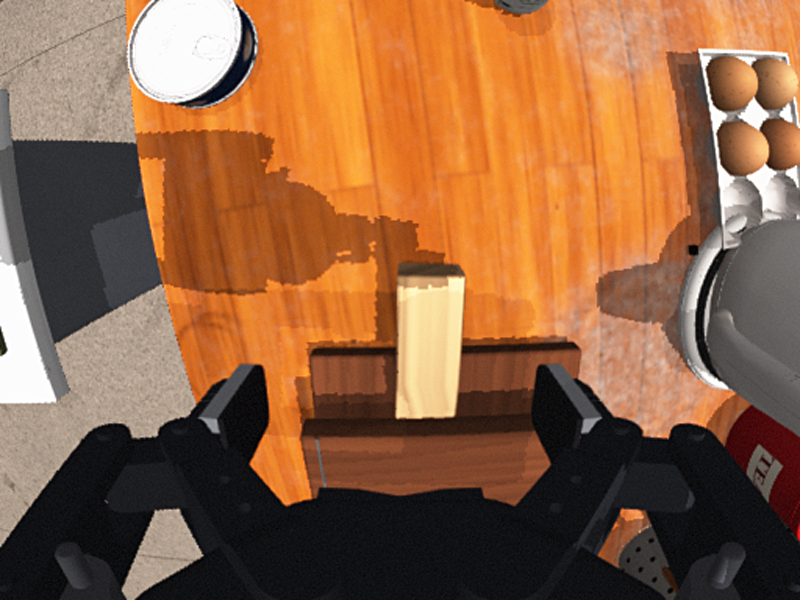

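```bash
python3 - <<'E'
from h import *
import pickle
P=pickle.load(open('w1.pkl','rb'))
s=1.5625
w=lambda u,v,z:onz(P,u/s,v/s,z,True).round(4)[:2]
a,b,c,d=[w(*q,.063) for q in [(398,276),(464,277),(396,418),(457,416)]]
print(a,b,c,d)
for p,q in [(c,a),(d,b)]:
    e=p-q; print("axis ang from +y deg", np.degrees(np.arctan2(q[0]-p[0],q[1]-p[1])))
p,q=w(312,350,.025),w(580,345,.025); print(p,q,"press front dir",np.degrees(np.arctan2(*(q-p)[::-1])))
p,q=w(303,422,.08),w(555,417,.08); print(p,q,np.degrees(np.arctan2(*(q-p)[::-1])))
p=w(240,40,.04);print("tin",w(187,50,.04))
im=cv2.imread('pics/w1.png');hsv=cv2.cvtColor(im,cv2.COLOR_BGR2HSV)
cv2.imwrite('pics/w1c.png',cv2.resize(im[160:280,220:330],None,fx=5,fy=5,interpolation=cv2.INTER_CUBIC))
E
```

```text
[ 0.5094 -0.0667] [ 0.5474 -0.0723] [ 0.4956 -0.1595] [ 0.5349 -0.1636]
axis ang from +y deg 8.458292859080904
axis ang from +y deg 7.795968692484481
[ 0.4409 -0.1201] [ 0.6327 -0.1433] press front dir -6.89695268887236
[ 0.4396 -0.1461] [ 0.5958 -0.1653] -7.007607128992743
tin [0.3928 0.0977]
```

View pics/w1c.png

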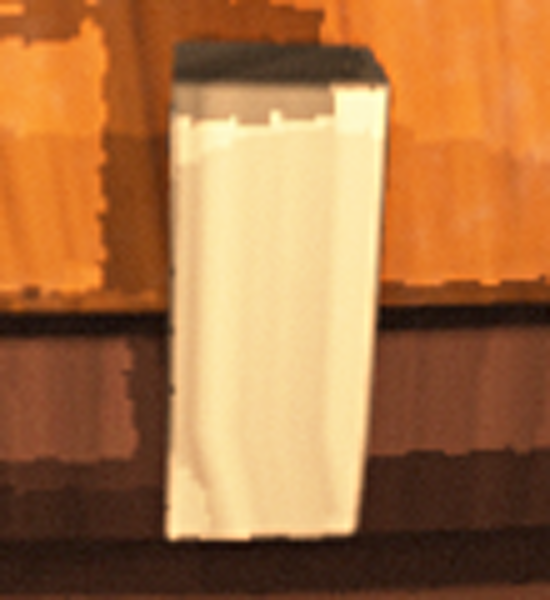

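```bash
python3 -c "
from h import *
delta([.5245,-.097,.046],-8.1)"
```

```text
t 1.78 shift [-22.9  18.2 154.5] turn [-0.13  0.02  0.54]
```

send_rows([
  [-1,[-23,18,20],[0,0,0.5]],
  [-1,[-23,18,40],[0,0,0.5]],
  [-1,[-23,18,65],[0,0,0.5]],
  [-1,[-23,18,90],[0,0,0.5]],
  [-1,[-23,18,115],[0,0,0.5]],
  [-1,[-23,18,120],[0,0,0.5]],
  [-1,[-23,18,120],[0,0,0.5]],
  [-1,[-23,18,120],[0,0,0.5]],
])

```text
time: 2.45
tcp_pos: [0.5245, -0.096, 0.2362]
tcp_rot: [[0.139, 0.99, -0.002], [0.99, -0.139, 0.0], [-0.0, -0.002, -1.0]]
contact_force: [0.8, -0.1, 0.9]
width: 0.0854
```

```bash
python3 -c "
from h import *
delta([.5245,-.097,.046],-8.1)
im=vision.snapshot('wrist');cv2.imwrite('pics/w2z.png',cv2.resize(im,(800,600),interpolation=cv2.INTER_CUBIC))"
```

```text
t 2.45 shift [-1.   0.3 35.2] turn [-0.12  0.01  0.13]
```

View pics/w2z.png

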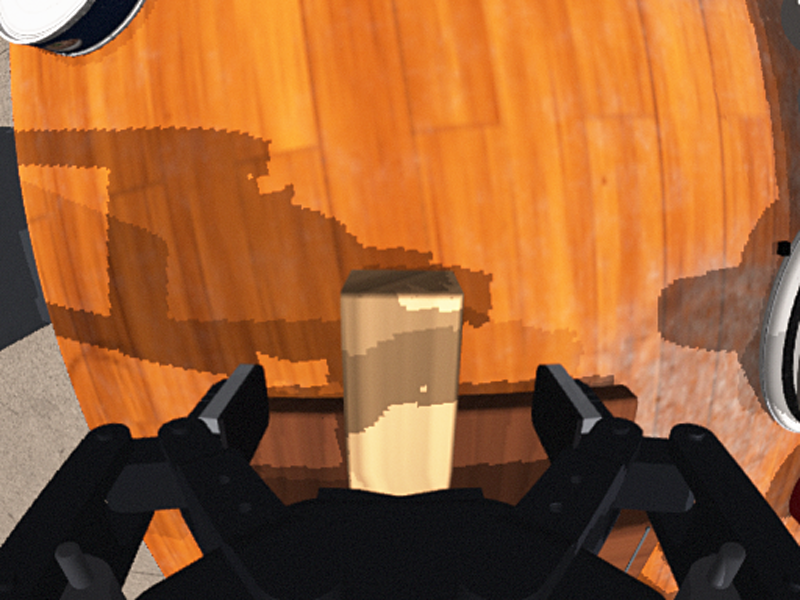

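send_rows([
  [-1,[-1,0,12],[0,0,0]],
  [-1,[-1,0,24],[0,0,0]],
  [-1,[-1,0,35],[0,0,0]],
  [-1,[-1,0,35],[0,0,0]],
  [-1,[-1,0,35],[0,0,0]],
])

```text
time: 2.92
tcp_pos: [0.5252, -0.0973, 0.203]
tcp_rot: [[0.139, 0.99, 0.001], [0.99, -0.139, -0.001], [-0.001, 0.001, -1.0]]
contact_force: [-0.0, -0.8, 0.2]
width: 0.0856
```

send_rows([
  [1,[0,0,0],[0,0,0]],
  [1,[0,0,0],[0,0,0]],
  [1,[0,0,0],[0,0,0]],
  [1,[0,0,0],[0,0,0]],
  [1,[0,0,0],[0,0,0]],
  [1,[0,0,0],[0,0,0]],
  [1,[0,0,0],[0,0,0]],
  [1,[0,0,0],[0,0,0]],
], force=50)

```text
time: 3.58
tcp_pos: [0.5252, -0.0972, 0.2038]
tcp_rot: [[0.139, 0.99, 0.002], [0.99, -0.139, -0.001], [-0.001, 0.002, -1.0]]
contact_force: [-1.8, 1.7, 6.0]
width: 0.0398
```

```bash
python3 -c "
from h import *
delta([.5245,-.097,.046],-8.1);print(status.get_obs()['contact_force'],status.get_obs()['width'])
im=vision.snapshot('wrist');cv2.imwrite('pics/w3z.png',cv2.resize(im,(800,600),interpolation=cv2.INTER_CUBIC))"
```

```text
t 3.58 shift [ 0.1 -0.7  2.8] turn [0.1  0.03 0.13]
[-1.80371806  1.67162121  6.01676887] 0.03979952556319692
```

View pics/w3z.png

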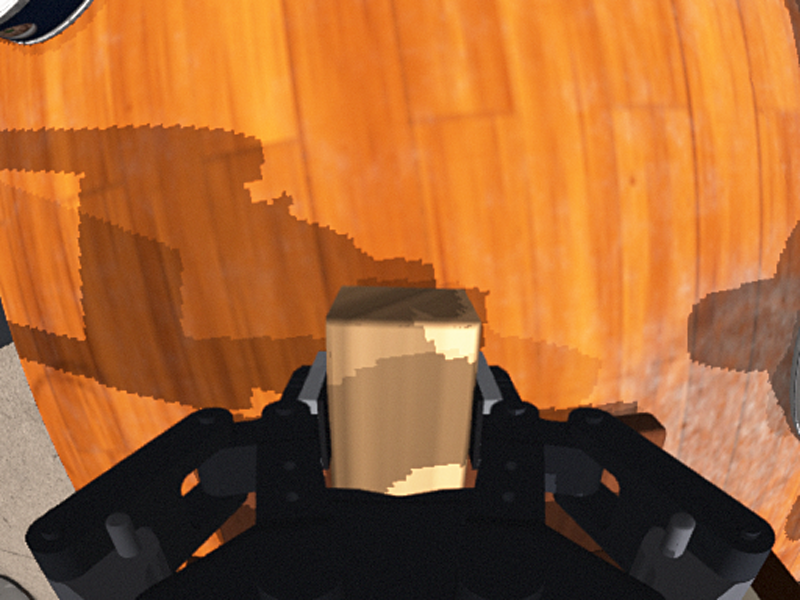

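send_rows([
  [1,[8,0,0],[0,0,0]],
  [1,[16,0,0],[0,0,0]],
  [1,[25,0,0],[0,0,0]],
  [1,[25,0,0],[0,0,0]],
  [1,[25,0,0],[0,0,0]],
  [1,[25,0,0],[0,0,0]],
  [1,[25,0,0],[0,0,0]],
  [1,[25,0,0],[0,0,0]],
])

```text
time: 4.3
tcp_pos: [0.5289, -0.0714, 0.204]
tcp_rot: [[0.139, 0.99, 0.003], [0.99, -0.139, 0.001], [0.002, 0.002, -1.0]]
contact_force: [1.4, 6.5, 2.9]
width: 0.0396
```

send_rows([
  [1,[0,0,0],[0,0,0]],
  [1,[0,0,0],[0,0,0]],
  [1,[0,0,0],[0,0,0]],
  [1,[0,0,0],[0,0,0]],
])

```text
time: 4.63
tcp_pos: [0.5289, -0.0714, 0.204]
tcp_rot: [[0.139, 0.99, 0.003], [0.99, -0.139, 0.002], [0.002, 0.002, -1.0]]
contact_force: [0.2, 3.2, 2.8]
width: 0.0394
```

```bash
python3 -c "
from h import *
delta([.5245,-.097,.046],-8.1);print(status.get_obs()['contact_force'],status.get_obs()['width'])
im=vision.snapshot('wrist');cv2.imwrite('pics/w4z.png',cv2.resize(im,(800,600),interpolation=cv2.INTER_CUBIC))
im=vision.snapshot('side')[130:310,190:360];cv2.imwrite('pics/s4z.png',cv2.resize(im,None,fx=3.2,fy=3.2,interpolation=cv2.INTER_CUBIC))
"
```

```text
t 4.63 shift [-26.   -0.8   3. ] turn [ 0.13 -0.11  0.08]
[0.1936736  3.16659616 2.79713467] 0.039384353783409945
```

View pics/w4z.png

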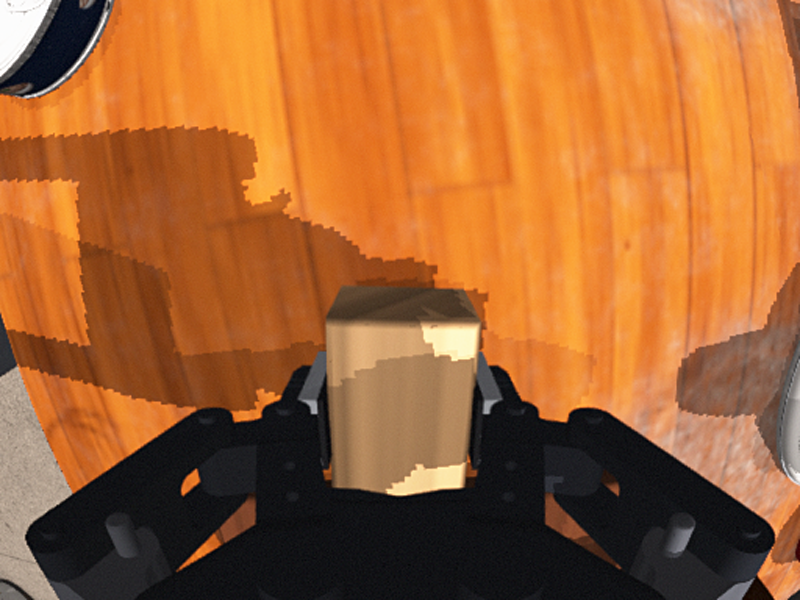

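View pics/s4z.png

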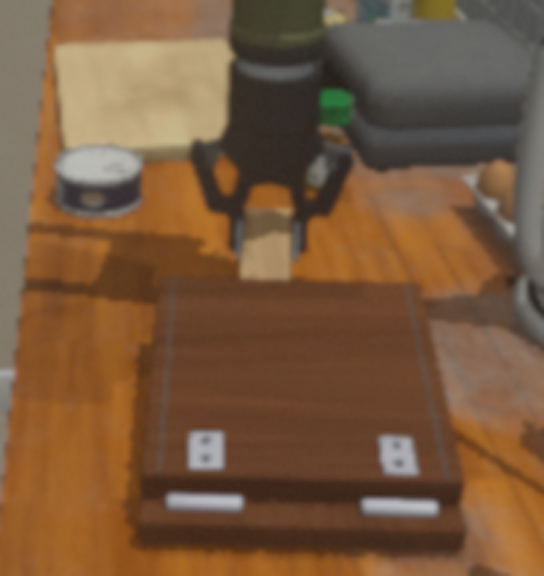

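send_rows([
  [1,[9,0,0],[0,0,0]],
  [1,[18,0,0],[0,0,0]],
  [1,[27,0,0],[0,0,0]],
  [1,[27,0,0],[0,0,0]],
  [1,[27,0,0],[0,0,0]],
  [1,[27,0,0],[0,0,0]],
  [1,[27,0,0],[0,0,0]],
  [1,[27,0,0],[0,0,0]],
])

```text
time: 5.4
tcp_pos: [0.5327, -0.044, 0.2041]
tcp_rot: [[0.14, 0.99, 0.003], [0.99, -0.14, 0.003], [0.003, 0.002, -1.0]]
contact_force: [1.4, 5.7, 0.9]
width: 0.0394
```

send_rows([
  [1,[0,0,0],[0,0,0]],
  [1,[0,0,0],[0,0,0]],
  [1,[0,0,0],[0,0,0]],
  [1,[0,0,0],[0,0,0]],
])

```text
time: 5.73
tcp_pos: [0.5327, -0.0441, 0.2041]
tcp_rot: [[0.14, 0.99, 0.003], [0.99, -0.14, 0.003], [0.004, 0.002, -1.0]]
contact_force: [1.1, 3.7, 0.6]
width: 0.0396
```

```bash
python3 -c "
from h import *
delta([.5245,-.097,.046],-8.1);print(status.get_obs()['contact_force'],status.get_obs()['width'])
im=vision.snapshot('wrist');cv2.imwrite('pics/w5z.png',cv2.resize(im,(800,600),interpolation=cv2.INTER_CUBIC))
"
```

```text
t 5.73 shift [-53.6  -0.7   2.9] turn [ 0.12 -0.21  0.04]
[1.14701881 3.69177642 0.61437523] 0.03955216514758202
```

View pics/w5z.png

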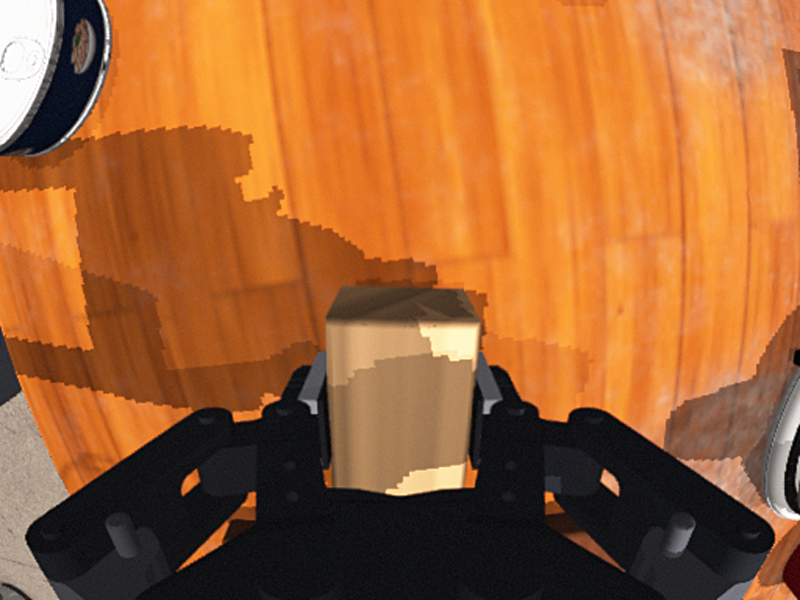

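send_rows([
  [1,[8,0,0],[0,0,0]],
  [1,[16,0,0],[0,0,0]],
  [1,[25,0,0],[0,0,0]],
  [1,[25,0,0],[0,0,0]],
  [1,[25,0,0],[0,0,0]],
  [1,[25,0,0],[0,0,0]],
  [1,[25,0,0],[0,0,0]],
  [1,[25,0,0],[0,0,0]],
])

```text
time: 6.45
tcp_pos: [0.5363, -0.0183, 0.2042]
tcp_rot: [[0.141, 0.99, 0.003], [0.99, -0.141, 0.005], [0.006, 0.002, -1.0]]
contact_force: [0.7, 5.2, 1.3]
width: 0.0394
```

send_rows([
  [1,[0,0,0],[0,0,0]],
  [1,[0,0,0],[0,0,0]],
  [1,[0,0,0],[0,0,0]],
])

```text
time: 6.7
tcp_pos: [0.5363, -0.0183, 0.2043]
tcp_rot: [[0.141, 0.99, 0.003], [0.99, -0.141, 0.006], [0.006, 0.002, -1.0]]
contact_force: [-0.0, 2.7, 0.7]
width: 0.0393
```

send_rows([
  [1,[8,0,0],[0,0,0]],
  [1,[16,0,0],[0,0,0]],
  [1,[25,0,0],[0,0,0]],
  [1,[25,0,0],[0,0,0]],
  [1,[25,0,0],[0,0,0]],
  [1,[25,0,0],[0,0,0]],
  [1,[25,0,0],[0,0,0]],
  [1,[25,0,0],[0,0,0]],
])

```text
time: 7.37
tcp_pos: [0.5399, 0.0064, 0.2044]
tcp_rot: [[0.141, 0.99, 0.003], [0.99, -0.141, 0.006], [0.006, 0.002, -1.0]]
contact_force: [0.8, 0.9, -0.6]
width: 0.0397
```

send_rows([
  [1,[0,0,0],[0,0,0]],
  [1,[0,0,0],[0,0,0]],
  [1,[0,0,0],[0,0,0]],
])

```text
time: 7.62
tcp_pos: [0.5399, 0.0063, 0.2044]
tcp_rot: [[0.141, 0.99, 0.003], [0.99, -0.141, 0.006], [0.006, 0.002, -1.0]]
contact_force: [0.1, 1.0, 0.0]
width: 0.039
```

```bash
python3 -c "
from h import *
delta([.5245,-.097,.046],-8.1);print(status.get_obs()['contact_force'],status.get_obs()['width'])
im=vision.snapshot('scene')[130:290,130:380];cv2.imwrite('pics/sc6z.png',cv2.resize(im,None,fx=3.2,fy=3.2,interpolation=cv2.INTER_CUBIC))
im=vision.snapshot('side')[130:310,190:360];cv2.imwrite('pics/s6z.png',cv2.resize(im,None,fx=3.2,fy=3.2,interpolation=cv2.INTER_CUBIC))
"
```

```text
t 7.62 shift [-104.5   -0.6    2.8] turn [ 0.14 -0.34 -0.03]
[0.11235609 0.99804124 0.00417781] 0.03899679837586392
```

View pics/sc6z.png

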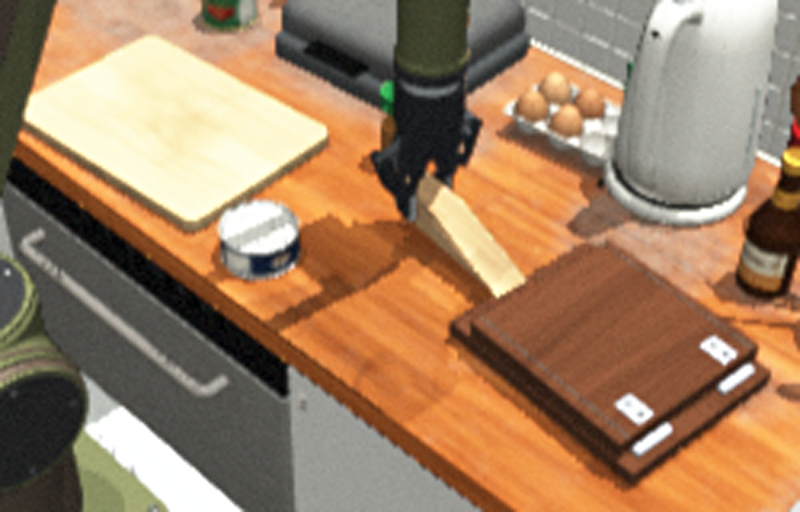

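View pics/s6z.png

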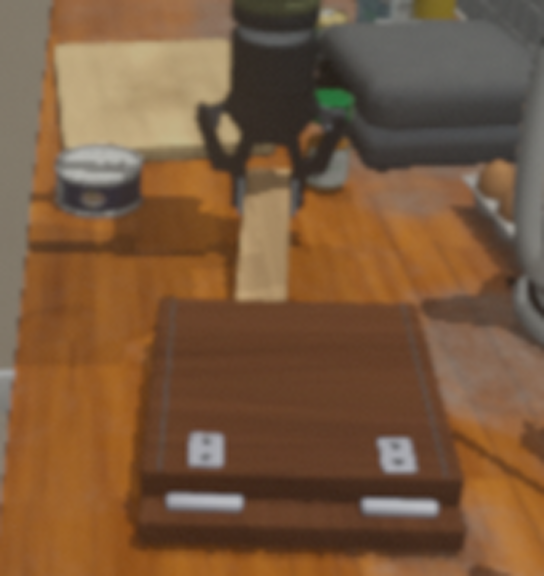

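send_rows([
  [1,[7,0,0],[0,0,0]],
  [1,[14,0,0],[0,0,0]],
  [1,[20,0,0],[0,0,0]],
  [1,[20,0,0],[0,0,0]],
  [1,[20,0,0],[0,0,0]],
  [1,[20,0,0],[0,0,0]],
  [1,[20,0,0],[0,0,0]],
  [1,[20,0,0],[0,0,0]],
])

```text
time: 8.38
tcp_pos: [0.5427, 0.026, 0.2045]
tcp_rot: [[0.141, 0.99, 0.003], [0.99, -0.141, 0.005], [0.006, 0.002, -1.0]]
contact_force: [0.1, -0.1, -2.0]
width: 0.0394
```

```bash
python3 -c "
from h import *
delta([.45,.40,.25],-8.1);print(status.get_obs()['contact_force'],status.get_obs()['width'])
im=vision.snapshot('scene')[130:290,130:380];cv2.imwrite('pics/sc7z.png',cv2.resize(im,None,fx=3.2,fy=3.2,interpolation=cv2.INTER_CUBIC))
"
```

```text
t 8.38 shift [ 358.3 -144.2 -198.7] turn [ 0.13 -0.34 -0.03]
[ 0.09568628 -0.09791246 -2.00879842] 0.03943747158454971
```

View pics/sc7z.png

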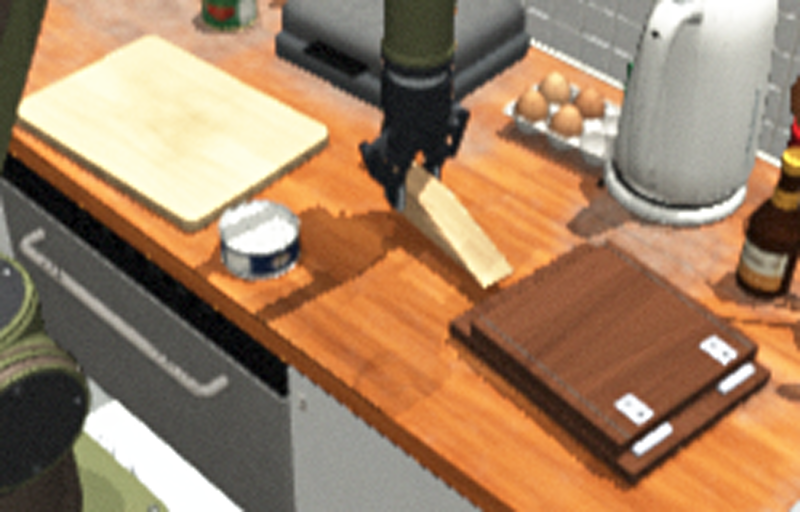

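send_rows([
  [1,[0,0,-25],[0,0,0]],
  [1,[0,0,-50],[0,0,0]],
  [1,[0,0,-75],[0,0,0]],
  [1,[0,0,-100],[0,0,0]],
  [1,[0,0,-120],[0,0,0]],
  [1,[0,0,-140],[0,0,0]],
  [1,[0,0,-140],[0,0,0]],
])

```text
time: 9.02
tcp_pos: [0.5436, 0.0249, 0.3487]
tcp_rot: [[0.142, 0.99, 0.011], [0.99, -0.142, 0.005], [0.007, 0.011, -1.0]]
contact_force: [0.9, 0.5, -0.9]
width: 0.0396
```

```bash
python3 -c "
from h import *
delta([.454,.396,.19],-8.1);print(status.get_obs()['contact_force'],status.get_obs()['width'])
"
```

```text
t 9.02 shift [ 354.6 -141.4    4.6] turn [ 0.6  -0.39 -0.06]
[ 0.91476922  0.48638143 -0.87552456] 0.039552405514607356
```

send_rows([
  [1,[20,-8,2],[0.6,-0.4,0]],
  [1,[50,-20,4],[0.6,-0.4,0]],
  [1,[80,-32,4],[0.6,-0.4,0]],
  [1,[110,-44,4],[0.6,-0.4,0]],
  [1,[140,-56,4],[0.6,-0.4,0]],
  [1,[170,-68,4],[0.6,-0.4,0]],
  [1,[200,-80,4],[0.6,-0.4,0]],
  [1,[220,-88,4],[0.6,-0.4,0]],
])

```text
time: 9.68
tcp_pos: [0.4865, 0.2574, 0.3441]
tcp_rot: [[0.141, 0.99, -0.002], [0.99, -0.141, 0.0], [0.0, -0.002, -1.0]]
contact_force: [2.0, 0.7, -1.7]
width: 0.0394
```

```bash
python3 -c "
from h import *
delta([.454,.396,.19],-8.1);print(status.get_obs()['contact_force'],status.get_obs()['width'])
"
```

```text
t 9.68 shift [132.6 -51.8  -0.8] turn [-0.1  -0.   -0.01]
[ 1.98351934  0.73659079 -1.73778363] 0.039374773737918575
```

send_rows([
  [1,[30,-12,0],[0,0,0]],
  [1,[60,-23,0],[0,0,0]],
  [1,[90,-35,0],[0,0,0]],
  [1,[115,-45,0],[0,0,0]],
  [1,[133,-52,0],[0,0,0]],
  [1,[133,-52,0],[0,0,0]],
  [1,[133,-52,0],[0,0,0]],
  [1,[133,-52,0],[0,0,0]],
])

```text
time: 10.35
tcp_pos: [0.4536, 0.3957, 0.3432]
tcp_rot: [[0.141, 0.99, -0.003], [0.99, -0.141, -0.002], [-0.002, -0.003, -1.0]]
contact_force: [-0.1, 0.7, -1.6]
width: 0.0395
```

```bash
python3 -c "
from h import *
delta([.454,.396,.0475],-8.1);print(status.get_obs()['contact_force'],status.get_obs()['width'])
for n in ['scene','side','wrist']:
  im=vision.snapshot(n);cv2.imwrite(f'pics/{n}8.png',im)
"
```

```text
t 10.35 shift [  0.7   0.8 140.7] turn [-0.16  0.12  0.  ]
[-0.127896    0.72155705 -1.56616683] 0.03946178336177031
```

View pics/scene8.png

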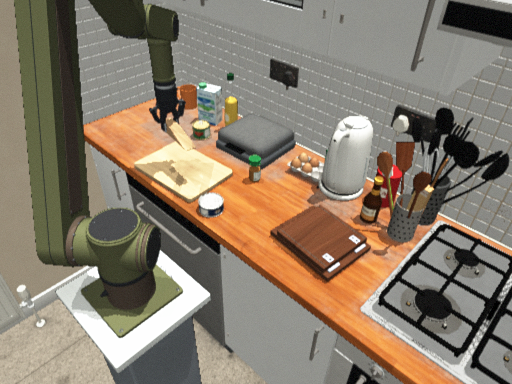

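View pics/side8.png

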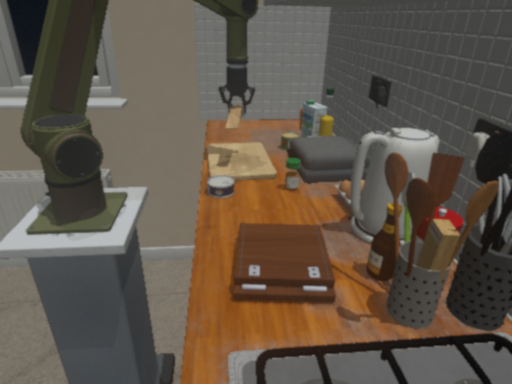

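View pics/wrist8.png

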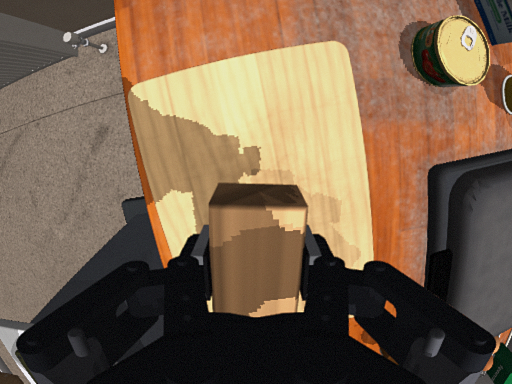

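send_rows([
  [1,[0,0,25],[0,0,0]],
  [1,[0,0,50],[0,0,0]],
  [1,[0,0,75],[0,0,0]],
  [1,[0,0,100],[0,0,0]],
  [1,[0,0,120],[0,0,0]],
  [1,[0,0,130],[0,0,0]],
  [1,[0,0,130],[0,0,0]],
  [1,[0,0,130],[0,0,0]],
])

```text
time: 11.17
tcp_pos: [0.4542, 0.3947, 0.2139]
tcp_rot: [[0.143, 0.99, -0.003], [0.99, -0.143, -0.001], [-0.001, -0.002, -1.0]]
contact_force: [-0.2, 0.6, -1.4]
width: 0.0394
```

```bash
python3 -c "
from h import *
delta([.454,.396,.0475],-8.1);print(status.get_obs()['contact_force'],status.get_obs()['width'])
"
```

```text
t 11.17 shift [ 1.3 -0.4 11.4] turn [-0.14  0.07 -0.14]
[-0.23973278  0.61919786 -1.43975349] 0.039386507484614586
```

send_rows([
  [1,[0,0,3],[0,0,0]],
  [1,[0,0,6],[0,0,0]],
  [1,[0,0,9],[0,0,0]],
  [1,[0,0,11],[0,0,0]],
  [1,[0,0,12],[0,0,0]],
  [1,[0,0,12],[0,0,0]],
  [1,[0,0,12],[0,0,0]],
])

```text
time: 11.75
tcp_pos: [0.4542, 0.3947, 0.202]
tcp_rot: [[0.143, 0.99, -0.003], [0.99, -0.143, -0.001], [-0.001, -0.002, -1.0]]
contact_force: [-0.2, -0.5, -1.0]
width: 0.0397
```

```bash
python3 -c "
from h import *
delta([.454,.396,.0475],-8.1);print(status.get_obs()['contact_force'],status.get_obs()['width'])
"
```

```text
t 11.75 shift [ 1.3 -0.3 -0.5] turn [-0.14  0.07 -0.14]
[-0.2367598  -0.52329022 -0.9810887 ] 0.03967070589163524
```

Near contact; a couple of millimetres more, then open slowly.

send_rows([
  [1,[0,0,1],[0,0,0]],
  [1,[0,0,1.5],[0,0,0]],
  [1,[0,0,1.5],[0,0,0]],
  [1,[0,0,1.5],[0,0,0]],
])

```text
time: 12.08
tcp_pos: [0.4542, 0.3948, 0.2009]
tcp_rot: [[0.143, 0.99, -0.002], [0.99, -0.143, -0.0], [-0.001, -0.002, -1.0]]
contact_force: [-1.0, -0.2, 2.4]
width: 0.0398
```

send_rows([
  [-1,[0,0,0],[0,0,0]],
  [-1,[0,0,0],[0,0,0]],
  [-1,[0,0,0],[0,0,0]],
  [-1,[0,0,0],[0,0,0]],
  [-1,[0,0,0],[0,0,0]],
  [-1,[0,0,0],[0,0,0]],
  [-1,[0,0,0],[0,0,0]],
  [-1,[0,0,0],[0,0,0]],
])

```text
time: 12.75
tcp_pos: [0.4542, 0.3948, 0.2009]
tcp_rot: [[0.143, 0.99, -0.002], [0.99, -0.143, -0.001], [-0.001, -0.002, -1.0]]
contact_force: [-0.0, -0.7, -0.2]
width: 0.0853
```

```bash
python3 -c "
from h import *
print(status.get_obs()['contact_force'],status.get_obs()['width'])
im=vision.snapshot('wrist');cv2.imwrite(f'pics/w9.png',im)
"
```

```text
[-0.02556067 -0.7353411  -0.21038715] 0.08526989762219796
```

View pics/w9.png

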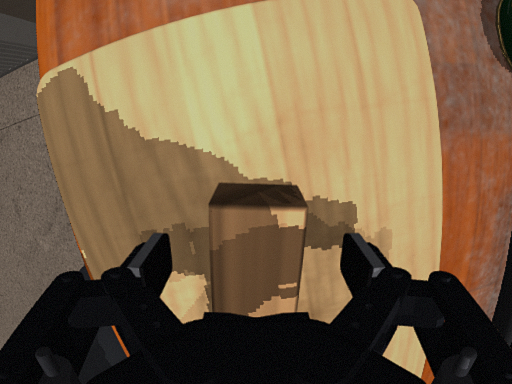

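Released, flat on the board. Lift away.

send_rows([
  [-1,[0,0,-15],[0,0,0]],
  [-1,[0,0,-40],[0,0,0]],
  [-1,[0,0,-70],[0,0,0]],
  [-1,[0,0,-100],[0,0,0]],
  [-1,[0,0,-130],[0,0,0]],
  [-1,[0,0,-160],[0,0,0]],
  [-1,[0,0,-180],[0,0,0]],
  [-1,[0,0,-180],[0,0,0]],
])

```text
time: 13.47
tcp_pos: [0.4557, 0.3958, 0.3865]
tcp_rot: [[0.143, 0.99, 0.006], [0.99, -0.143, 0.006], [0.006, 0.005, -1.0]]
contact_force: [0.6, 0.4, -0.5]
width: 0.0854
```

send_rows([
  [-1,[0,0,0],[0,0,0]],
  [-1,[0,0,0],[0,0,0]],
  [-1,[0,0,0],[0,0,0]],
  [-1,[0,0,0],[0,0,0]],
])

```text
time: 13.8
tcp_pos: [0.4554, 0.3955, 0.3849]
tcp_rot: [[0.143, 0.99, 0.004], [0.99, -0.143, 0.004], [0.004, 0.003, -1.0]]
contact_force: [-0.3, 0.4, 0.3]
width: 0.0851
```

```bash
python3 -c "
from h import *
P=vision.camera_params('scene')
im=vision.snapshot('scene');cv2.imwrite(f'pics/sc10.png',cv2.resize(im[110:300,110:380],None,fx=2.96,fy=2.96,interpolation=cv2.INTER_CUBIC))
im=vision.snapshot('side');cv2.imwrite(f'pics/s10.png',cv2.resize(im[130:310,190:360],None,fx=3.2,fy=3.2,interpolation=cv2.INTER_CUBIC))
a=cv2.imread('pics/scene0.png')
"
```

```text
(no output)
```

View pics/sc10.png

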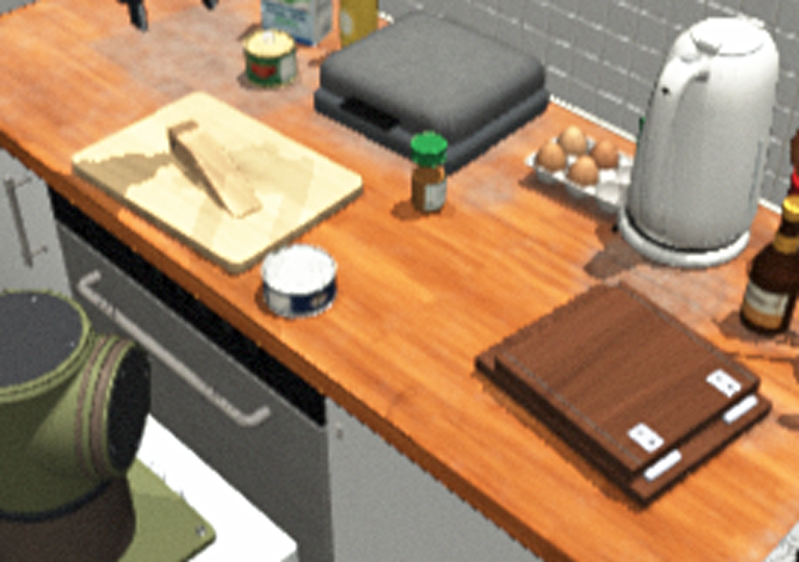

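View pics/s10.png

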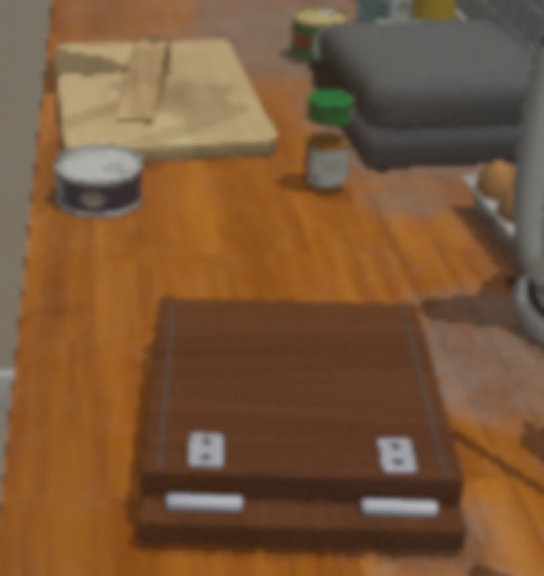

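Everything is in place: the wedge lies flat in the middle of the board, the panel is shut, and the jar and tin have not moved.

```bash
python3 -c "
from bench import workorder
print(workorder.close_job())"
```

```text
the job is handed in; nothing more can be done
None
```

The panel is shut, the wedge lies released on the chopping board, and the job is handed in; no verdict was reported. The clock stood at about 13.9 s of the 51 s allowed.

- **Tugs:** I gripped the wedge's thick end and pulled it straight back in tugs of about 26, 27, 25 and 25 mm, then one more of 20 mm. The arm kept still for 0.6 to 0.75 s after the first four and about 0.4 s after the last. The wrist pictures after the first two tugs showed no slip in the grip.
- **Panel:** In the scene and side pictures it came down step by step and looks closed on its base. I judged this by eye and did not measure the hinge angle.
- **Wedge:** I carried it above jar height, set it down at a contact force of about 2 N, opened the fingers and rose 180 mm. The last pictures show it flat near the middle of the board, with the gripper clear and the contact force about zero.
- **Jar and tin:** By eye, both stand in the same place in the side view as at the start.

No check failed. The two cameras disagreed by up to about 3 cm on the far corners of the board, but the wedge sits well inside its edges.

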